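# Put three RF parts back on their own stations

## Task

The three coaxial parts on the measuring bench are standing on each other's stations. Rearrange them so that the finned load stands on the cream test box, the square filter on top of the vise and the slim attenuator on the wooden kit block, each upright in the middle of its standing spot; the empty cork mat may be used to park a part meanwhile. Do not knock over the water bottle.

Things in the scene. Friction and masses are not known exactly. Their poses are not given: they have to be found in the camera images.
- load: Finned dummy load, loose, starts standing on the vise. Bare aluminium cylinder with ring-shaped cooling fins, outer diameter 50 mm, 56 mm tall, with a brass stub (16 mm diameter, 10 mm) on top in the middle; 66 mm over all, about 0.22 kg. Origin: centre of its underside; z up its axis.
- filter: Square filter, loose, starts standing on the wooden kit block. Bare aluminium block 42 x 42 mm, 52 mm tall, with a brass stub (14 mm diameter, 12 mm) on top in the middle; 64 mm over all, about 0.24 kg. Origin: centre of its underside; x and y square to its side faces, z up.
- attenuator: Slim attenuator, loose, starts standing on the test box. Bare aluminium round barrel 30 mm in diameter on a 40 mm diameter foot 10 mm high; the barrel ends 68 mm above the underside and carries a brass stub (17 mm diameter, 12 mm); 80 mm over all, about 0.16 kg. Origin: centre of its underside; z up its axis.
- test_box: Cream-coloured low instrument box, fixed, 140 mm (its x) by 100 mm (its y), top 45 mm above the table. A row of three small connectors (up to 10 mm high) runs along its +x edge, 72 mm from the standing spot. Origin: on the table, straight below the centre of the standing spot, which is 50 mm from the -x edge and from both y edges. Place for the finned load. z up.
- vise: Dark steel bench vise with shut jaws, fixed; the flat top of its two jaws, 101 mm (its x) by 90 mm (its y), is 55 mm above the table; a screw with a cross handle sticks out 82 mm to -x at 32 mm height. Origin: on the table, straight below the middle of the jaw top, which is the standing spot. Place for the square filter. z up.
- kit_block: Light wooden block, fixed, 100 mm (its x) by 140 mm (its y), top 25 mm above the table. A row of three brass stubs 10 mm high runs along its +y edge, 72 mm from the standing spot. Origin: on the table, straight below the centre of the standing spot, which is 50 mm from the -y edge and from both x edges. Place for the slim attenuator. z up.
- mat: Round cork mat, fixed, 110 mm in diameter, top 6 mm above the table, empty at the start: the free spot. Origin: on the table under its centre. z up.
- water_bottle: Clear water bottle with a blue cap, loose, 64 mm in diameter, 200 mm tall, standing upright on the table on the robot's left (+y), beyond the stations. Not to be knocked over. Origin: centre of its underside; z up.
Mind the look-alikes: they are no part of the job. Leave any purple or red look-alike of the attenuator alone.

How it is judged:
At the end, for the whole second after the job is handed in: The finned load stands on the test box, the square filter on the vise and the slim attenuator on the kit block, each upright (within 7 degrees), resting on the top surface (within 6 mm), within 13 mm of the centre of its standing spot, and at rest. Turning about the vertical does not matter (horizontal distance between load and test_box below 0.013 m and z of load in the frame of test_box between 0.039 and 0.051 m and angle between each of load, filter, attenuator's own z axis and vertical below 0.12 rad and linear speed of each of load, filter, attenuator below 0.02 m/s and angular speed of each of load, filter, attenuator below 0.2 rad/s and horizontal distance between filter and vise below 0.013 m and z of filter in the frame of vise between 0.049 and 0.061 m and horizontal distance between attenuator and kit_block below 0.013 m and z of attenuator in the frame of kit_block between 0.019 and 0.031 m); the robot touches nothing.
It fails at once if the water bottle is knocked over (angle between water_bottle's own z axis and vertical above 0.5 rad).
It also fails if it takes over 110 s, if anything falls off the work surface, if the arm or the gripper's body presses on something with over 40 N, if the wrist force passes 120 N, or if a joint passes its speed limit or range.

## Robot

A 6-joint arm with a two-finger parallel gripper is mounted at the origin on the work surface. World frame = base frame: x ahead of the robot, y to its left, z up, the work surface at z = 0. Lengths are in m, angles in rad, forces in N, time in s.
With the tool pointing down it reaches from about 0.425 to 0.95 m from the base axis. Payload 3.5 kg.
Tool frame: the origin (TCP) lies midway between the tips of the shut fingers; the grasp point (between the pads) lies 19 mm behind it; x points along the fingers, z is the direction in which the jaws open and shut, and the axes are right-handed (so a half turn about x gives the same grasp; the last joint's range is limited). The gripper opens to 85 mm and grips with 20 to 120 N. Pads are 22 mm wide; open, the fingers measure 114 mm over their backs; the gripper's body (76 mm by 85 mm) begins 54 mm behind the grasp point. The pads swing forward as they close: fully open they stand 13 mm farther back than shut.
Start: joints at [-1.287, 0.286, 1.577, -0, 1.279, -0.15], TCP at [0.284, -0.612, 0.204] pointing down, gripper open.
Joint ranges: [-2.77, 2.77], [-0.9, 2.22], [0.21, 2.48], [-1.53, 4.67], [0.24, 2.81], [-2.84, 2.84]. Speed limits (rad/s): [2.79, 2.79, 3.14, 3.14, 3.14, 3.14].

## Interface

Orientations are given as a unit quaternion [x, y, z, w].
In Python, from plant import readout, eyes, ctrl gives the robot as it stands.
- The arm moves only by the tool move_arm, never from a script. Its argument "commands" is a list of rows, each a list of 7 numbers: the turn, a rotation vector about the world's x, y, z in rad, then the shift along the world's x, y, z in mm, then the closure in counts, from 0 (fully open) to 255 (shut). A call has 1 to 12 rows; each row is the pose to reach, as a shift and turn from the pose measured when the call began; what a row does not reach only later rows make up. A row lasts 1/10 s, in which the tool goes at most 50 mm and 8.59 degrees, less where a joint would pass 70% of its speed; a pose out of reach is approached as far as the arm can. A call with a gripper value outside its range is refused whole. The fingers move at their own pace and stop on an object; "newtons" is the grip in N (left out, the last holds). Time passes only in rows, so rows that repeat a pose let the fingers close. It gives the time, the measured TCP pose, the force and the opening at its end, in the units of the state.
- readout.get_state(): the state, without advancing time (a new reading comes with each control period).
- eyes.read_camera(name): name is "side" or "top"; returns a dict with "color" (420x560x3 uint8, red, green, blue), "depth" (420x560 float32, m along the optical axis (not along the pixel's ray), 0 where there is no reading), "K" (3x3 intrinsics, pixels), "dist" ([k1, k2, p1, p2, k3] as OpenCV has them; the pictures are not rectified), "eye" and "attitude" of the camera in the world. Camera axes: x right, y down, z forward; pixel columns grow to the right and rows downward; lengths in m; the calibration is good to about 2 mm. A picture is of the moment at which its call begins.
- ctrl.sign_off(): hands the job in, once; it reports no verdict.
The state is a dict: "time": time; "qpos": joint angles; "dq": joint speeds; "joint_efforts": joint torques, N m; "eef_pos": TCP position; "tcp_rot": TCP orientation; "contact_force": force on the tool from outside, world axes, zero at the start; "wrist_torque": the same for the moment, N m; "opening": opening from 0.0 (shut) to 1.0 (fully open).
Only numpy, scipy, OpenCV 4.12 (cv2) and the standard library are available. Lean on these libraries where they do the work, as an engineer would, in place of code of your own. Each camera call takes 0.05 s, during which the arm holds its last target.

## Working session

There is one attempt and no reset: what is moved stays moved. The work goes in short steps, Python scripts to look and compute and a tool call to move; the robot and the scene stay as the last step left them, time stands still between calls to the robot, and variables do not carry over. Pictures are saved under pics/ and viewed, and the job is handed in when it is done.

Besides the shell and the picture viewer there is one more tool, called after ">>>" as name(argument=value, ...) on one line, values as JSON. move_arm: Moves the arm, as the interface text tells. Its arguments: {"type":"object","properties":{"commands":{"type":"array"},"newtons":{"type":"number"}},"required":["commands"]}

```bash
ls; mkdir -p pics
python3 - <<'E'
from plant import readout, eyes, ctrl
import cv2, numpy as np
s=readout.get_state(); print(s)
for n in ["top","side"]:
    c=eyes.read_camera(n); cv2.imwrite(f"pics/{n}0.png",c["color"][:,:,::-1]); np.savez(f"{n}0.npz",**{k:np.array(v) for k,v in c.items()})
    print(n,c["K"],c["dist"],c["eye"],c["attitude"])
E
```

```text
pics
{'time': 0.0, 'qpos': array([-1.28696807e+00,  2.87193691e-01,  1.57816678e+00,  1.27197628e-05,
        1.27857710e+00, -1.49995519e-01]), 'dq': array([-0.00018902,  0.00029604, -0.0005851 ,  0.00116956,  0.00103107,
       -0.00042848]), 'joint_efforts': array([-1.23499649e-04, -4.05989277e+01, -2.92621619e+01, -2.17587944e-04,
        5.89589225e-03, -1.06478719e-06]), 'eef_pos': array([ 0.28356343, -0.611767  ,  0.20263409]), 'tcp_rot': array([ 0.38122569,  0.59651098, -0.38012778,  0.59526842]), 'contact_force': array([-0.18467771, -0.10368813, -0.31932244]), 'wrist_torque': array([-0.0379113 ,  0.00375495,  0.04731471]), 'opening': 1.0008285221346096}
top [[523.8642225    0.         277.64441668]
 [  0.         523.8642225  208.09102996]
 [  0.           0.           1.        ]] [-0.06368786  0.          0.          0.          0.        ] [2.65426046e-01 1.18891740e-03 1.43621472e+00] [-0.7040046   0.70484913 -0.06018963  0.06278884]
side [[428.60977185   0.         282.25445651]
 [  0.         428.60977185 212.44545781]
 [  0.           0.           1.        ]] [-0.13413499  0.          0.          0.          0.        ] [ 0.39452952 -0.72354836  0.89650879] [ 0.92973843 -0.06957332  0.01636635 -0.36121759]
```

View pics/top0.png

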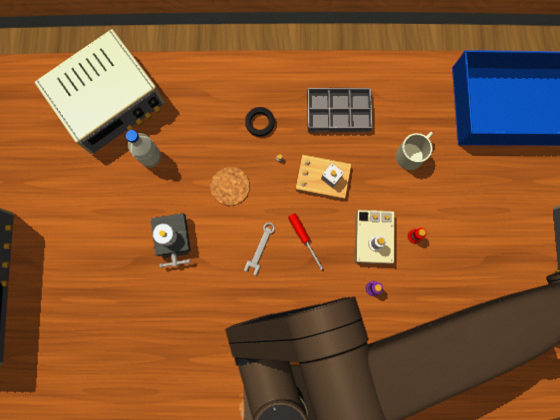

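View pics/side0.png

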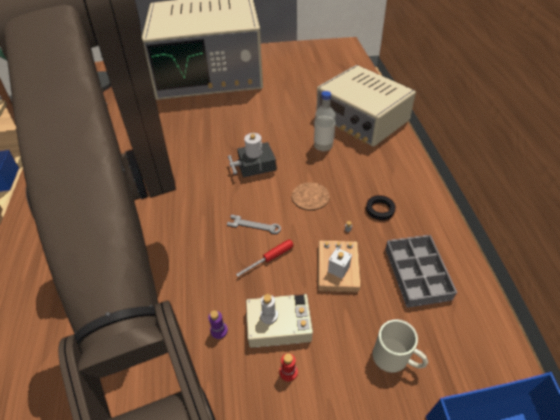

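```bash
cat > h.py <<'E'
import numpy as np, cv2
from scipy.spatial.transform import Rotation as R
def cloud(c):
    K=np.array(c["K"]);d=np.array(c["depth"]);h,w=d.shape
    u,v=np.meshgrid(np.arange(w),np.arange(h))
    p=cv2.undistortPoints(np.stack([u,v],-1).reshape(-1,1,2).astype(float),K,np.array(c["dist"])).reshape(h,w,2)
    P=np.concatenate([p,np.ones((h,w,1))],-1)
    r=P@R.from_quat(c["attitude"]).as_matrix().T
    W=r*d[...,None]+np.array(c["eye"])
    return W,r
def onplane(c,r,v,u,z):
    e=np.array(c["eye"]); d=r[int(v),int(u)]; return e+d*(z-e[2])/d[2]
E
python3 - <<'E'
from h import *
c=dict(np.load("top0.npz")); W,r=cloud(c)
s=dict(np.load("side0.npz")); Ws,rs=cloud(s)
hsv=cv2.cvtColor(c["color"],cv2.COLOR_RGB2HSV)
def box(W,u0,u1,v0,v1,zmin,zmax):
    m=np.zeros(W.shape[:2],bool); m[v0:v1,u0:u1]=True
    return m&(W[...,2]>zmin)&(W[...,2]<zmax)
print("table z",np.median(W[330:340,100:200,2]), np.median(Ws[380:400,100:160,2]))
for n,b,z in [("vise",(145,195,208,255),.055),("kit",(290,355,150,205),.025),("box",(350,400,205,272),.045),("mat",(205,255,163,210),.006)]:
    m=box(W,*b,z-.006,z+.006); 
    if n=="mat": m&=(W[...,2]>.0035)
    P=W[m]; rc=cv2.minAreaRect((P[:,:2]*1000).astype(np.float32)); print(n,m.sum(),np.median(P[:,2]),rc)
for n,b,z in [("load",(145,195,208,255),.1),("filter",(315,355,155,195),.06),("att",(360,395,225,260),.1)]:
    m=box(W,*b,z-.02,z+.06); P=W[m]
    print(n,m.sum(),"z95",np.percentile(P[:,2],[5,50,95]),cv2.minAreaRect((P[:,:2]*1000).astype(np.float32)))
for n,c_,b in [("top",c,(140,410,140,300)),("side",s,(200,400,120,380))]:
    im=c_["color"][b[2]:b[3],b[0]:b[1],::-1]; k=800/im.shape[1] if im.shape[1]>im.shape[0] else 600/im.shape[0]
    k=min(800/im.shape[1],600/im.shape[0]); cv2.imwrite(f"pics/{n}0c.png",cv2.resize(im,None,fx=k,fy=k,interpolation=cv2.INTER_CUBIC)); print(k)
E
```

```text
table z 0.0010874518131651634 0.001395980146401965
vise 851 0.055695410891742014 ((440.1352844238281, 295.3371887207031), (99.43541717529297, 89.01968383789062), 9.985001564025879)
kit 1342 0.025464295311574903 ((602.8068237304688, -119.47411346435547), (140.1804962158203, 101.81729125976562), 79.0499496459961)
box 1571 0.04588615737723978 ((434.30474853515625, -255.68649291992188), (101.7731704711914, 138.13629150390625), 87.49462127685547)
mat 1180 0.00668287827954317 ((580.8599853515625, 141.46713256835938), (132.34812927246094, 138.60487365722656), 0.4836620092391968)
load 304 z95 [0.09094557 0.11159313 0.12112501] ((433.3406066894531, 299.41259765625), (46.996822357177734, 44.83891296386719), 45.11029815673828)
filter 299 z95 [0.04793483 0.07698185 0.08766841] ((597.0458984375, -140.04127502441406), (42.158966064453125, 43.948081970214844), 50.10236358642578)
att 124 z95 [0.08508036 0.11382694 0.12809985] ((412.98114013671875, -253.01333618164062), (25.837142944335938, 28.27926254272461), 1.8103052377700806)
2.962962962962963
2.3076923076923075
```

View pics/top0c.png

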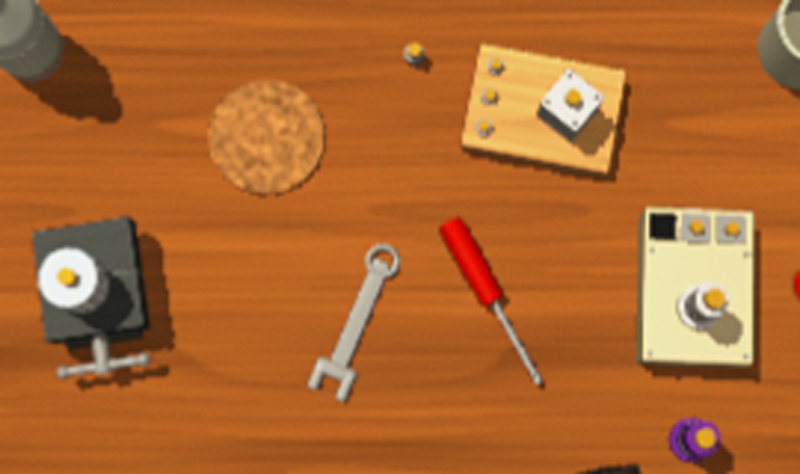

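View pics/side0c.png

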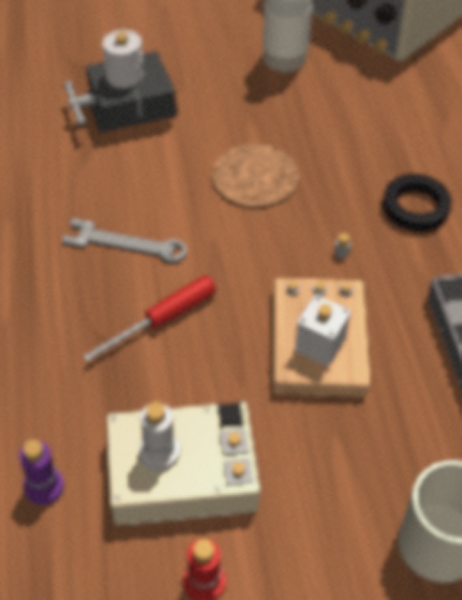

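```bash
cat > m.py <<'E'
from h import *
def stub(c,r,b,z):
    u0,u1,v0,v1=b; hsv=cv2.cvtColor(c["color"],cv2.COLOR_RGB2HSV)[v0:v1,u0:u1]
    m=((hsv[...,0]>14)&(hsv[...,0]<30)&(hsv[...,1]>140)&(hsv[...,2]>110)).astype(np.uint8)
    n,l,st,ce=cv2.connectedComponentsWithStats(m)
    o=[]
    for i in range(1,n):
        if st[i,4]<4: continue
        p=ce[i]+[u0,v0]; pr=r.reshape(*r.shape); d=cv2.remap(r.astype(np.float32),np.float32([[p[0]]]),np.float32([[p[1]]]),1)[0,0]
        e=np.array(c["eye"]); q=e+d*(z-e[2])/d[2]; o.append((p.round(1),st[i,4],(q*1000).round(1)))
    return o
E
python3 - <<'E'
from m import *
c=dict(np.load("top0.npz")); W,r=cloud(c)
s=dict(np.load("side0.npz")); Ws,rs=cloud(s)
for n,b,bs,z in [("load",(145,195,208,255),(235,275,125,160),.120),("filter",(322,350,160,185),(325,352,245,265),.088),("att",(365,392,228,250),(255,280,290,310),.123)]:
    print(n,"top",stub(c,r,b,z)); print("   side",stub(s,rs,bs,z))
# side-view stations
for n,b,z in [("vise",(230,285,140,185),.055),("kit",(310,365,235,300),.025),("box",(240,320,290,350),.045)]:
    u0,u1,v0,v1=b; m=np.zeros(Ws.shape[:2],bool); m[v0:v1,u0:u1]=1
    m&=abs(Ws[...,2]-z)<.005; P=Ws[m]; print(n,np.median(P[:,2]),cv2.minAreaRect((P[:,:2]*1000).astype(np.float32)))
for nm,(cc,WW,b) in {"t":(c,W,(315,355,155,195)),"s":(s,Ws,(320,360,240,285))}.items():
    u0,u1,v0,v1=b; m=np.zeros(WW.shape[:2],bool); m[v0:v1,u0:u1]=1
    m&=(WW[...,2]>.072)&(WW[...,2]<.082); print("filt top",m.sum(),cv2.minAreaRect((WW[m][:,:2]*1000).astype(np.float32)))
for n,b in [("bottle",(120,165,125,170))]:
    u0,u1,v0,v1=b; P=W[v0:v1,u0:u1].reshape(-1,3); P=P[P[:,2]>.12]; print(n,len(P),np.median(P,0) if len(P) else 0, P.max(0), P.min(0))
E
```

```text
load top [(array([162.3, 233.1]), np.int32(24), array([432.9, 298.9, 120. ]))]
   side []
filter top [(array([338.5, 169.8]), np.int32(298), array([ 605.5, -155.3,   88. ])), (array([333.1, 172.6]), np.int32(19), array([ 597.8, -140.8,   88. ])), (array([323.6, 182.8]), np.int32(16), array([ 570.3, -115.1,   88. ]))]
   side []
att top [(array([380.6, 240.5]), np.int32(33), array([ 413. , -253.7,  123. ]))]
   side [(array([266.8, 294.2]), np.int32(5), array([ 414.4, -246.5,  123. ]))]
vise 0.056101757307125744 ((441.7330322265625, 291.1998291015625), (101.24419403076172, 94.64205932617188), 8.944164276123047)
kit 0.025433373032650475 ((604.4100341796875, -123.75267028808594), (143.01351928710938, 98.08474731445312), 78.79393005371094)
box 0.04617898400870751 ((434.6672668457031, -257.65692138671875), (102.03494262695312, 141.38307189941406), 86.73221588134766)
filt top 207 ((596.9216918945312, -140.07041931152344), (41.76103973388672, 44.2603874206543), 49.156314849853516)
filt top 238 ((598.8911743164062, -144.2512969970703), (43.53171920776367, 40.133544921875), 50.78438186645508)
bottle 528 [0.65768402 0.36004531 0.1437688 ] [0.6965791  0.39758138 1.43621472] [0.26542605 0.00118892 0.1202138 ]
```

```bash
cat > st.py <<'E'
from plant import readout
import numpy as np
from scipy.spatial.transform import Rotation as R
s=readout.get_state(); M=R.from_quat(s["tcp_rot"]).as_matrix()
print("t",round(s["time"],2),"tcp",(s["eef_pos"]*1000).round(1),"down",M[:,0].round(3),"jaw deg",np.degrees(np.arctan2(M[1,2],M[0,2])).round(1),"q",s["qpos"].round(2),"F",s["contact_force"].round(1),"open",round(s["opening"],3))
E
python3 st.py
```

```text
t 0.1 tcp [ 283.6 -611.9  202.8] down [-0.001  0.002 -1.   ] jaw deg -65.1 q [-1.29  0.29  1.58 -0.    1.28 -0.15] F [-0.2  0.2 -0.2] open 0.994
```

Look-alikes, by pixel in the top view:
- **Attenuator:** the silver one on the cream box at (378,241) is the one I want. The purple one at (375,289) and red one at (417,236) are decoys. The small loose connector at (280,158) is also not part of the job.
- **Filter:** only one, at (333,174).
- **Load:** only one, at (165,235).

The close crop confirms these choices. The first move takes the filter to the mat.

>>> move_arm(commands=[[0, 0, 0.438, 314, 470, 0, 0], [0, 0, 0.438, 314, 470, 0, 0], [0, 0, 0.438, 314, 470, 0, 0], [0, 0, 0.438, 314, 470, 0, 0], [0, 0, 0.438, 314, 470, 0, 0], [0, 0, 0.438, 314, 470, 0, 0], [0, 0, 0.438, 314, 470, 0, 0], [0, 0, 0.438, 314, 470, 0, 0], [0, 0, 0.438, 314, 470, 0, 0], [0, 0, 0.438, 314, 470, 0, 0], [0, 0, 0.438, 314, 470, 0, 0], [0, 0, 0.438, 314, 470, 0, 0]], newtons=40)

```text
time: 1.3
eef_pos: [0.5989, -0.1377, 0.2022]
tcp_rot: [0.241, 0.666, -0.24, 0.664]
contact_force: [-0.0, 0.4, -0.6]
opening: 0.997
```

>>> move_arm(commands=[[0, 0, 0, 0, 0, 0, 0], [0, 0, 0, 0, 0, 0, 0], [0, 0, 0, 0, 0, 0, 0]])

```text
time: 1.6
eef_pos: [0.5981, -0.1391, 0.2018]
tcp_rot: [0.242, 0.666, -0.241, 0.663]
contact_force: [-0.1, -0.2, -0.8]
opening: 1.0
```

```bash
python3 st.py
python3 - <<'E'
from plant import eyes
from h import *
for n in ["top","side"]:
    c=eyes.read_camera(n); np.savez(f"{n}1.npz",**{k:np.array(v) for k,v in c.items()})
    b=(290,420,130,260) if n=="top" else (250,400,150,320)
    im=c["color"][b[2]:b[3],b[0]:b[1],::-1]; cv2.imwrite(f"pics/{n}1.png",cv2.resize(im,None,fx=3.5,fy=3.5))
E
```

```text
t 1.6 tcp [ 598.1 -139.1  201.8] down [-0.003  0.003 -1.   ] jaw deg -39.9 q [-0.39  0.16  1.73  0.    1.25  0.3 ] F [-0.1 -0.2 -0.8] open 1.0
```

View pics/side1.png

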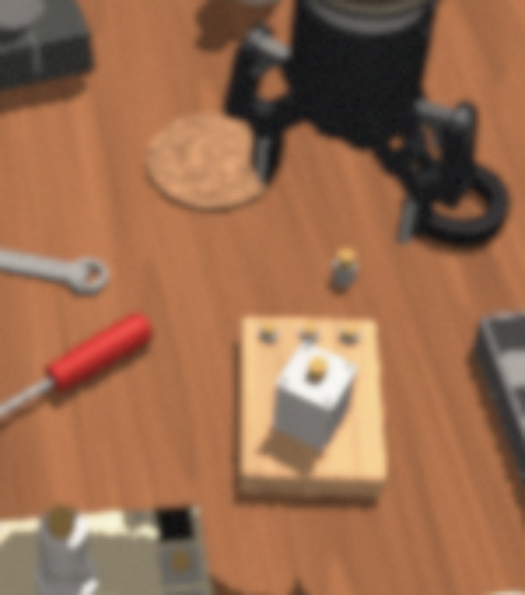

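>>> move_arm(commands=[[0, 0, 0, 0, -3, -40, 0], [0, 0, 0, 0, -3, -75, 0], [0, 0, 0, 0, -3, -110, 0], [0, 0, 0, 0, -3, -135, 0], [0, 0, 0, 0, -3, -150, 0], [0, 0, 0, 0, -3, -160, 0], [0, 0, 0, 0, -3, -160, 0], [0, 0, 0, 0, -3, -160, 0]])

```text
time: 2.5
eef_pos: [0.5991, -0.143, 0.0435]
tcp_rot: [0.242, 0.665, -0.241, 0.664]
contact_force: [0.3, -0.2, 0.1]
opening: 0.999
```

```bash
cat > look.py <<'E'
import sys
from plant import eyes
from h import *
n=sys.argv[1]; tag=sys.argv[2]; b=list(map(int,sys.argv[3:7]))
c=eyes.read_camera(n); np.savez(f"{n}{tag}.npz",**{k:np.array(v) for k,v in c.items()})
im=c["color"][b[2]:b[3],b[0]:b[1],::-1]; k=min(800/im.shape[1],600/im.shape[0]); cv2.imwrite(f"pics/{n}{tag}.png",cv2.resize(im,None,fx=k,fy=k,interpolation=cv2.INTER_CUBIC)); print("scale",k)
E
python3 st.py; python3 look.py side 2 280 400 200 310
```

```text
t 2.5 tcp [ 599.1 -143.    43.5] down [ 0.     0.002 -1.   ] jaw deg -39.9 q [-0.4   0.34  1.83  0.    0.98  0.3 ] F [ 0.3 -0.2  0.1] open 0.999
scale 5.454545454545454
```

View pics/side2.png

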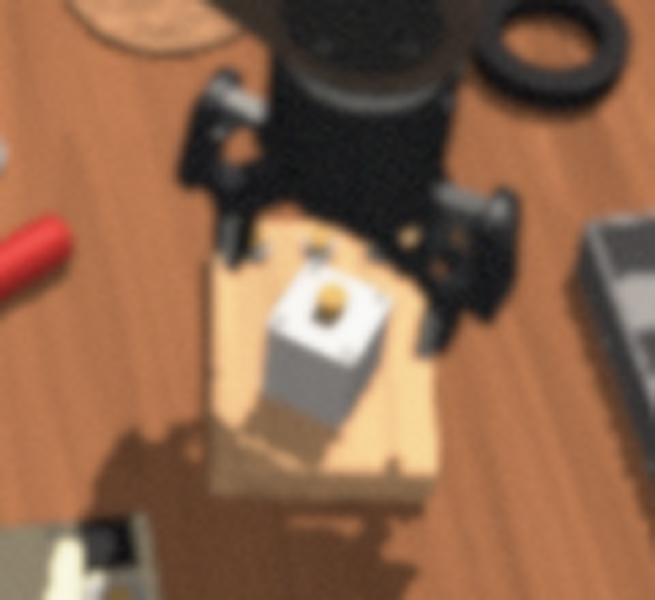

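```bash
cat >> h.py <<'E'
def proj(c,p):
    Rm=R.from_quat(c["attitude"]).as_matrix(); X=(np.atleast_2d(p)-c["eye"])@Rm
    return cv2.projectPoints(X,np.zeros(3),np.zeros(3),np.array(c["K"]),np.array(c["dist"]))[0][:,0]
E
python3 - <<'E'
from h import *
s=dict(np.load("side2.npz")); W,_=cloud(s)
j=np.array([np.cos(np.radians(-39.9)),np.sin(np.radians(-39.9)),0])
for z in (.0435,.0565,.0755):
  p=np.array([.5991,-.143,z]); q=proj(s,[p-.0425*j,p,p+.0425*j]); print(z,((q-[280,200])*5.4545).round())
q=proj(s,[[.5975,-.142,.025],[.5975,-.142,.089]]);print(((q-[280,200])*5.4545).round())
for x,y in [(235,255),(230,245),(430,345),(432,330),(328,295)]:
  print((x,y),(W[int(200+y/5.4545),int(280+x/5.4545)]*1000).round())
E
```

```text
0.0435 [[237. 315.]
 [321. 354.]
 [408. 395.]]
0.0565 [[239. 298.]
 [324. 337.]
 [411. 378.]]
0.0755 [[241. 272.]
 [327. 312.]
 [416. 352.]]
[[314. 377.]
 [326. 292.]]
(235, 255) [ 560. -126.  104.]
(230, 245) [ 558. -122.  108.]
(430, 345) [ 629. -186.  104.]
(432, 330) [ 631. -183.  111.]
(328, 295) [ 598. -143.   88.]
```

Run:
```python
from h import *
s=dict(np.load("side2.npz")); W,_=cloud(s); s1=dict(np.load("side1.npz")); W1,_=cloud(s1)
def tips(W,s,lab):
  V=cv2.cvtColor(s["color"],cv2.COLOR_RGB2HSV)[...,2]
  for u0,u1 in [(315,326),(355,365)]:
    for v in range(238,268,2):
      us=[u for u in range(u0,u1)]
      print(lab,v,[(u,*(W[v,u]*1000).round().astype(int)) for u in us if W[v,u,2]>.04 ][:4])
tips(W,s,"2")
W0,_=cloud(dict(np.load("side0.npz")))
```

```text
2 238 [(319, np.int64(551), np.int64(-118), np.int64(127)), (320, np.int64(552), np.int64(-123), np.int64(132)), (321, np.int64(554), np.int64(-125), np.int64(134)), (322, np.int64(557), np.int64(-123), np.int64(132))]
2 240 [(319, np.int64(552), np.int64(-114), np.int64(114)), (320, np.int64(555), np.int64(-115), np.int64(115)), (321, np.int64(555), np.int64(-123), np.int64(124)), (322, np.int64(558), np.int64(-119), np.int64(119))]
2 242 [(319, np.int64(553), np.int64(-114), np.int64(106)), (320, np.int64(555), np.int64(-114), np.int64(106)), (321, np.int64(556), np.int64(-121), np.int64(115)), (322, np.int64(557), np.int64(-124), np.int64(117))]
2 244 [(319, np.int64(553), np.int64(-113), np.int64(98)), (320, np.int64(555), np.int64(-116), np.int64(100)), (321, np.int64(556), np.int64(-121), np.int64(107)), (322, np.int64(558), np.int64(-122), np.int64(108))]
2 246 [(320, np.int64(556), np.int64(-115), np.int64(92)), (321, np.int64(556), np.int64(-123), np.int64(102)), (322, np.int64(559), np.int64(-122), np.int64(101)), (323, np.int64(560), np.int64(-126), np.int64(104))]
2 248 [
[... 2861 characters left out ...]
57, np.int64(627), np.int64(-182), np.int64(110)), (358, np.int64(628), np.int64(-183), np.int64(112)), (359, np.int64(631), np.int64(-183), np.int64(111))]
2 262 [(356, np.int64(627), np.int64(-178), np.int64(98)), (357, np.int64(627), np.int64(-183), np.int64(104)), (358, np.int64(628), np.int64(-185), np.int64(107)), (359, np.int64(633), np.int64(-180), np.int64(100))]
2 264 [(355, np.int64(624), np.int64(-181), np.int64(94)), (356, np.int64(626), np.int64(-182), np.int64(95)), (357, np.int64(629), np.int64(-181), np.int64(94)), (358, np.int64(630), np.int64(-184), np.int64(98))]
2 266 [(357, np.int64(629), np.int64(-182), np.int64(87)), (358, np.int64(631), np.int64(-183), np.int64(88))]
```

```bash
python3 - <<'E'
from h import *
for f in ("side1","side2"):
  s=dict(np.load(f+".npz")); W,_=cloud(s)
  P=W.reshape(-1,3)*1000; j=np.array([np.cos(np.radians(-39.9)),np.sin(np.radians(-39.9))]); c0=np.array([598.5,-141])
  a=(P[:,:2]-c0)@j; b=(P[:,:2]-c0)@np.array([-j[1],j[0]])
  for sg in (1,-1):
    for z in range(60,280,10):
      m=(a*sg>33)&(a*sg<62)&(abs(b)<22)&(P[:,2]>z)&(P[:,2]<=z+10)
      if m.sum(): print(f,sg,z,m.sum(),"a",a[m].min().round(),a[m].max().round(),"b",b[m].min().round(),b[m].max().round())
E
python3 st.py; python3 look.py top 2 250 420 100 300
```

```text
side1 1 240 7 a 43.0 48.0 b -12.0 -6.0
side1 1 250 26 a 41.0 55.0 b -12.0 4.0
side1 1 260 32 a 43.0 56.0 b -12.0 5.0
side1 1 270 26 a 42.0 56.0 b -12.0 4.0
side1 -1 240 10 a -49.0 -42.0 b -11.0 9.0
side1 -1 250 33 a -55.0 -42.0 b -11.0 12.0
side1 -1 260 30 a -55.0 -41.0 b -11.0 13.0
side1 -1 270 32 a -55.0 -42.0 b -12.0 11.0
side2 1 80 3 a 45.0 52.0 b -13.0 -11.0
side2 1 90 18 a 45.0 59.0 b -14.0 -1.0
side2 1 100 18 a 45.0 59.0 b -15.0 4.0
side2 1 110 17 a 45.0 59.0 b -14.0 -6.0
side2 1 120 19 a 43.0 61.0 b -16.0 7.0
side2 1 130 63 a 40.0 62.0 b -17.0 8.0
side2 1 140 56 a 34.0 52.0 b -20.0 11.0
side2 1 150 35 a 34.0 45.0 b -21.0 12.0
side2 1 160 5 a 33.0 54.0 b -16.0 -7.0
side2 1 170 32 a 33.0 62.0 b -15.0 -5.0
side2 1 180 77 a 33.0 62.0 b -15.0 10.0
side2 1 190 18 a 34.0 40.0 b -17.0 3.0
side2 1 200 19 a 33.0 40.0 b -22.0 5.0
side2 1 210 15 a 34.0 40.0 b -21.0 3.0
side2 1 220 23 a 34.0 40.0 b -21.0 6.0
side2 1 230 26 a 34.0 40.0 b -21.0 5.0
side2 1 240 25 a 34.0 39.0 b -22.0 8.0
side2 -1 80 8 a -44.0 -39.0 b -12.0 11.0
side2 -1 90 18 a -52.0 -39.0 b -14.0 8.0
side2 -1 100 23 a -53.0 -39.0 b -14.0 9.0
side2 -1 110 18 a -53.0 -39.0 b -13.0 2.0
side2 -1 120 12 a -59.0 -39.0 b -15.0 -5.0
side2 -1 130 67 a -61.0 -36.0 b -16.0 11.0
side2 -1 140 29 a -62.0 -34.0 b -18.0 10.0
side2 -1 150 21 a -61.0 -33.0 b -16.0 3.0
side2 -1 160 11 a -61.0 -48.0 b -14.0 -5.0
side2 -1 170 31 a -61.0 -34.0 b -15.0 -5.0
side2 -1 180 82 a -62.0 -34.0 b -17.0 10.0
side2 -1 190 6 a -59.0 -55.0 b -9.0 8.0
t 2.55 tcp [ 599.5 -143.    43.9] down [ 0.001  0.002 -1.   ] jaw deg -39.9 q [-0.4   0.33  1.83  0.    0.98  0.3 ] F [ 0.8 -0.7  1. ] open 1.0
scale 3.0
```

View pics/top2.png

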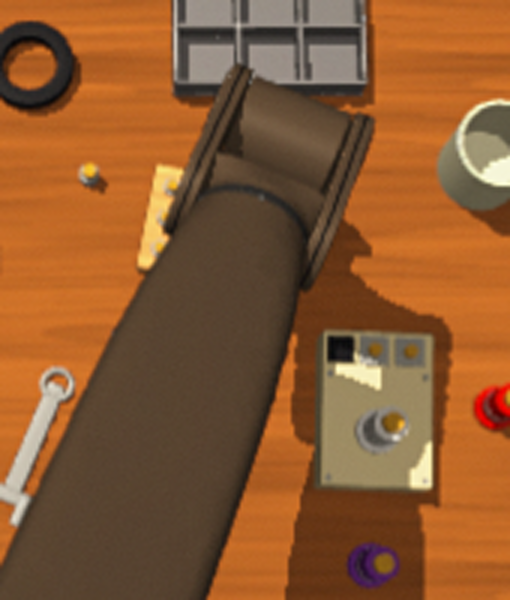

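The depth points put the open fingertips near z = 0.085, about 28 mm higher than the TCP reading implies. The x and y positions agree. I'll go down in small steps and watch the force.

>>> move_arm(commands=[[0, 0, 0, -1, 0, -8, 0], [0, 0, 0, -1, 0, -16, 0], [0, 0, 0, -1, 0, -24, 0], [0, 0, 0, -1, 0, -28, 0], [0, 0, 0, -1, 0, -28, 0]])

```text
time: 3.1
eef_pos: [0.5976, -0.1425, 0.0146]
tcp_rot: [0.242, 0.665, -0.241, 0.664]
contact_force: [-0.1, -0.1, -0.2]
opening: 0.997
```

```bash
python3 st.py; python3 look.py side 3 280 400 200 310
```

```text
t 3.1 tcp [ 597.6 -142.5   14.6] down [-0.001  0.003 -1.   ] jaw deg -39.9 q [-0.4   0.37  1.84  0.    0.93  0.3 ] F [-0.1 -0.1 -0.2] open 0.997
scale 5.454545454545454
```

View pics/side3.png

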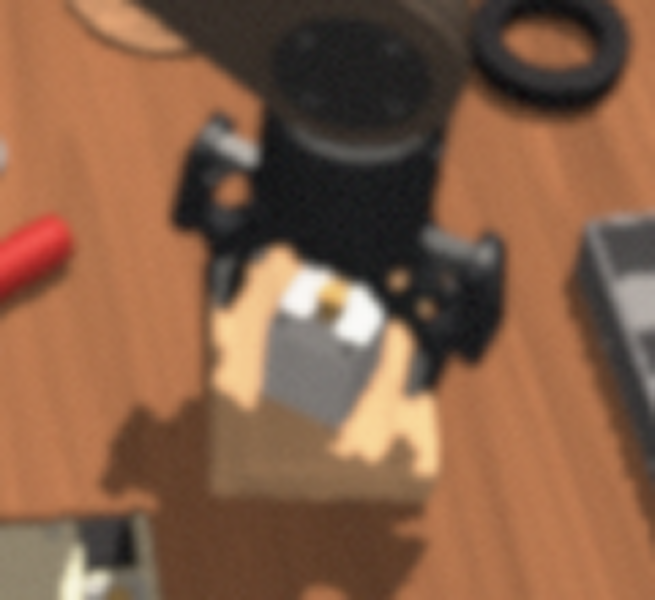

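>>> move_arm(commands=[[0, 0, 0, 0, 0, -6, 0], [0, 0, 0, 0, 0, -6, 0], [0, 0, 0, 0, 0, -6, 255], [0, 0, 0, 0, 0, -6, 255], [0, 0, 0, 0, 0, -6, 255], [0, 0, 0, 0, 0, -6, 255], [0, 0, 0, 0, 0, -6, 255], [0, 0, 0, 0, 0, -6, 255], [0, 0, 0, 0, 0, -6, 255], [0, 0, 0, 0, 0, -6, 255]], newtons=50)

```text
time: 4.15
eef_pos: [0.5984, -0.1429, 0.0096]
tcp_rot: [0.242, 0.665, -0.241, 0.665]
contact_force: [1.1, -1.1, 2.0]
opening: 0.488
```

```bash
python3 st.py; python3 look.py side 4 280 400 200 310
```

```text
t 4.15 tcp [ 598.4 -142.9    9.6] down [ 0.001  0.002 -1.   ] jaw deg -39.9 q [-0.4   0.38  1.84  0.    0.92  0.3 ] F [ 1.1 -1.1  2. ] open 0.488
scale 5.454545454545454
```

View pics/side4.png

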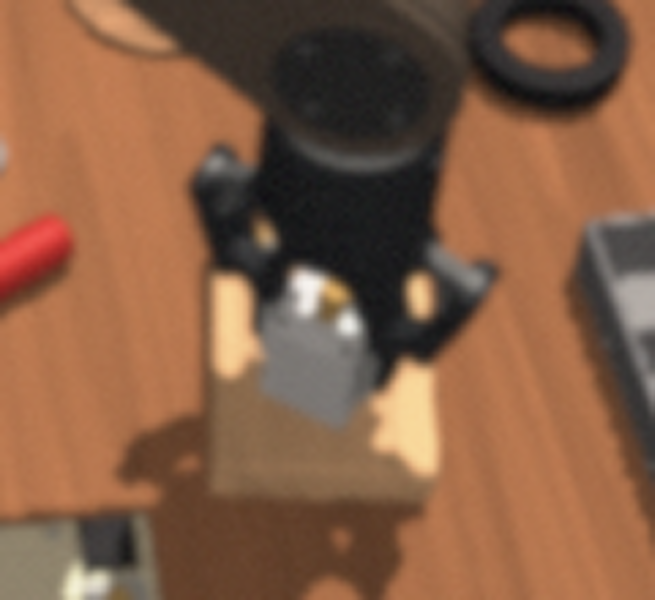

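Run:
```python
from h import *
for n,u,v in (("top0",230,186),("side0",310.5,196)):
  c=dict(np.load(n+".npz")); _,r=cloud(c); print((onplane(c,r,v,u,.006)*1000).round(1))
```

```text
[579.9 139.5   6. ]
[580.8 135.    6. ]
```

>>> move_arm(commands=[[0, 0, 0, 0, 0, 15, 255], [0, 0, 0, 0, 0, 40, 255], [0, 0, 0, 0, 0, 70, 255], [0, 0, 0, 0, 0, 100, 255], [0, 0, 0, 0, 0, 110, 255], [0, 0, 0, 0, 0, 110, 255]])

```text
time: 4.8
eef_pos: [0.5992, -0.1432, 0.1215]
tcp_rot: [0.242, 0.663, -0.241, 0.666]
contact_force: [0.4, 0.3, -2.8]
opening: 0.483
```

```bash
python3 st.py; python3 look.py side 5 250 420 130 310
```

```text
t 4.8 tcp [ 599.2 -143.2  121.5] down [ 0.004  0.    -1.   ] jaw deg -39.9 q [-0.4   0.24  1.8   0.    1.11  0.3 ] F [ 0.4  0.3 -2.8] open 0.483
scale 3.3333333333333335
```

View pics/side5.png

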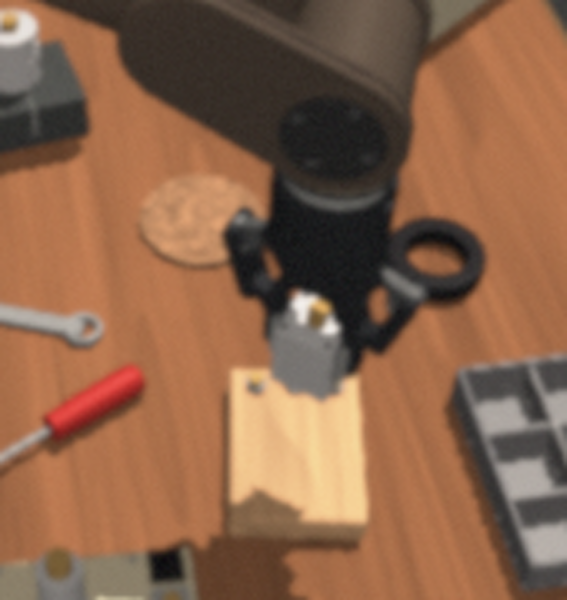

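>>> move_arm(commands=[[0, 0, 0, -3, 40, 0, 255], [0, 0, 0, -6, 80, 0, 255], [0, 0, 0, -9, 120, 0, 255], [0, 0, 0, -12, 160, 0, 255], [0, 0, 0, -15, 200, 0, 255], [0, 0, 0, -17, 240, -10, 255], [0, 0, 0, -19, 270, -30, 255], [0, 0, 0, -19, 281, -60, 255], [0, 0, 0, -19, 281, -90, 255], [0, 0, 0, -19, 281, -110, 255], [0, 0, 0, -19, 281, -118, 255], [0, 0, 0, -19, 281, -118, 255]])

```text
time: 6.05
eef_pos: [0.5764, 0.1381, -0.0018]
tcp_rot: [0.241, 0.667, -0.242, 0.662]
contact_force: [-1.0, -0.6, -2.8]
opening: 0.485
```

```bash
python3 st.py; python3 look.py side 6 230 420 100 280
```

```text
t 6.05 tcp [576.4 138.1  -1.8] down [-0.006  0.001 -1.   ] jaw deg -39.9 q [0.06 0.36 1.9  0.   0.89 0.76] F [-1.  -0.6 -2.8] open 0.485
scale 3.3333333333333335
```

View pics/side6.png

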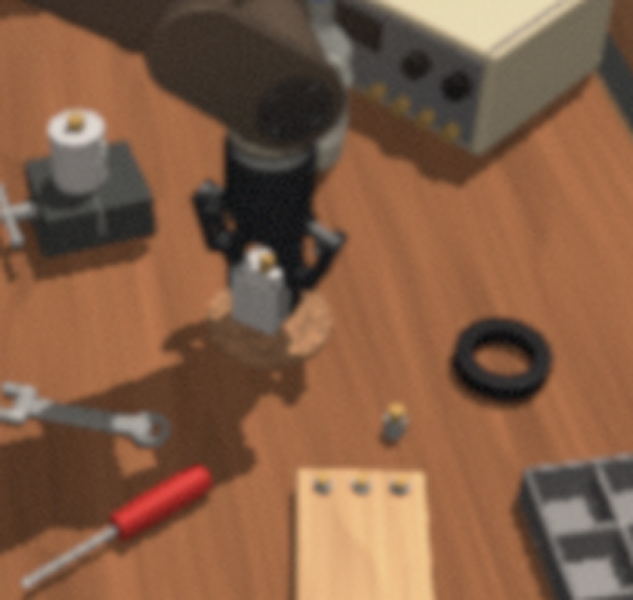

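>>> move_arm(commands=[[0, 0, 0, 1, 0, -3, 255], [0, 0, 0, 1, 0, -5, 255], [0, 0, 0, 1, 0, -6, 255], [0, 0, 0, 1, 0, -6, 255]])

```text
time: 6.5
eef_pos: [0.5793, 0.1381, -0.0055]
tcp_rot: [0.242, 0.665, -0.241, 0.664]
contact_force: [-0.6, -0.2, -2.6]
opening: 0.484
```

>>> move_arm(commands=[[0, 0, 0, 0, 0, -3, 255], [0, 0, 0, 0, 0, -4, 255], [0, 0, 0, 0, 0, -4, 255], [0, 0, 0, 0, 0, -4, 255]])

```text
time: 6.9
eef_pos: [0.5794, 0.1381, -0.0093]
tcp_rot: [0.242, 0.665, -0.241, 0.664]
contact_force: [0.3, -0.2, -2.0]
opening: 0.485
```

>>> move_arm(commands=[[0, 0, 0, 0, 0, -1, 255], [0, 0, 0, 0, 0, -2, 255], [0, 0, 0, 0, 0, -2, 255]])

```text
time: 7.2
eef_pos: [0.5797, 0.1381, -0.0094]
tcp_rot: [0.242, 0.666, -0.241, 0.664]
contact_force: [-5.9, -0.7, 8.5]
opening: 0.483
```

>>> move_arm(commands=[[0, 0, 0, 0, 0, 0, 0], [0, 0, 0, 0, 0, 0, 0], [0, 0, 0, 0, 0, 0, 0], [0, 0, 0, 0, 0, 0, 0], [0, 0, 0, 0, 0, 0, 0], [0, 0, 0, 0, 0, 20, 0], [0, 0, 0, 0, 0, 60, 0], [0, 0, 0, 0, 0, 100, 0], [0, 0, 0, 0, 0, 140, 0], [0, 0, 0, 0, 0, 150, 0]])

```text
time: 8.2
eef_pos: [0.583, 0.1384, 0.1466]
tcp_rot: [0.243, 0.662, -0.24, 0.667]
contact_force: [-0.1, -1.3, 1.1]
opening: 1.0
```

```bash
python3 st.py; python3 look.py side 7 200 420 100 340
```

```text
t 8.2 tcp [583.  138.4 146.6] down [ 0.008  0.002 -1.   ] jaw deg -39.9 q [0.06 0.17 1.82 0.   1.14 0.76] F [-0.1 -1.3  1.1] open 1.0
scale 2.5
```

View pics/side7.png

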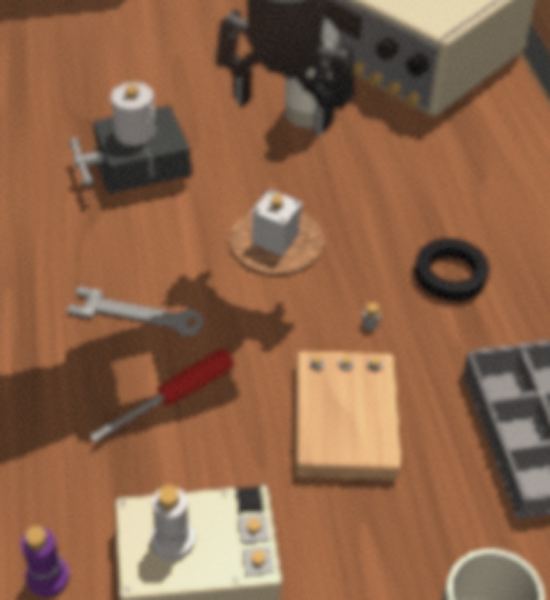

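>>> move_arm(commands=[[0, 0, 0, -17, -39, 10, 0], [0, 0, 0, -34, -78, 10, 0], [0, 0, 0, -51, -118, 10, 0], [0, 0, 0, -68, -157, 10, 0], [0, 0, 0, -85, -196, 10, 0], [0, 0, 0, -102, -235, 10, 0], [0, 0, 0, -119, -274, 10, 0], [0, 0, 0, -136, -314, 10, 0], [0, 0, 0, -153, -353, 10, 0], [0, 0, 0, -165, -380, 10, 0], [0, 0, 0, -170, -392, 10, 0], [0, 0, 0, -170, -392, 10, 0]])

```text
time: 9.45
eef_pos: [0.4117, -0.2541, 0.1547]
tcp_rot: [0.244, 0.663, -0.24, 0.666]
contact_force: [-0.2, -0.4, 0.7]
opening: 0.999
```

```bash
python3 st.py; python3 look.py top 8 140 420 130 300; python3 look.py side 8 200 400 230 370
python3 - <<'E'
from m import *
c=dict(np.load("top8.npz")); W,r=cloud(c); s=dict(np.load("side8.npz")); Ws,rs=cloud(s)
a=(210,250,165,205)
for z in (.070,): print("filter stub top",stub(c,r,(215,245,165,200),z))
for WW,n in((W,"t"),(Ws,"s")):
    m=(abs(WW[...,2]-.025)<.005)&(abs(WW[...,0]-.604)<.085)&(abs(WW[...,1]+.12)<.09); print(n,"kit",cv2.minAreaRect((WW[m][:,:2]*1000).astype(np.float32)))
    m=(abs(WW[...,2]-.058)<.006)&(abs(WW[...,0]-.58)<.05)&(abs(WW[...,1]-.138)<.05);print(n,"filt",m.sum(),cv2.minAreaRect((WW[m][:,:2]*1000).astype(np.float32)))
E
```

```text
t 9.45 tcp [ 411.7 -254.1  154.7] down [ 0.005  0.004 -1.   ] jaw deg -40.1 q [-0.77 -0.1   2.08  0.01  1.15 -0.07] F [-0.2 -0.4  0.7] open 0.999
scale 2.857142857142857
scale 4.0
filter stub top [(array([238.4, 174.2]), np.int32(56), array([598.2, 111.4,  70. ])), (array([218.1, 177. ]), np.int32(55), array([590.5, 165.6,  70. ])), (array([227.8, 181.3]), np.int32(17), array([578.8, 139.5,  70. ])), (array([217.9, 193.1]), np.int32(50), array([546.7, 165.4,  70. ])), (array([227.2, 197.8]), np.int32(28), array([533.9, 140.2,  70. ])), (array([242.6, 197.3]), np.int32(7), array([535.1,  99.4,  70. ]))]
t kit ((601.8136596679688, -119.30360412597656), (140.22998046875, 101.60237121582031), 78.94916534423828)
t filt 213 ((578.2531127929688, 139.89886474609375), (43.382080078125, 42.37619400024414), 51.29298782348633)
s kit ((604.3756103515625, -123.09036254882812), (142.95404052734375, 97.58279418945312), 78.66712951660156)
s filt 162 ((580.892578125, 136.70654296875), (45.29520034790039, 42.63038635253906), 49.47221755981445)
```

View pics/side8.png

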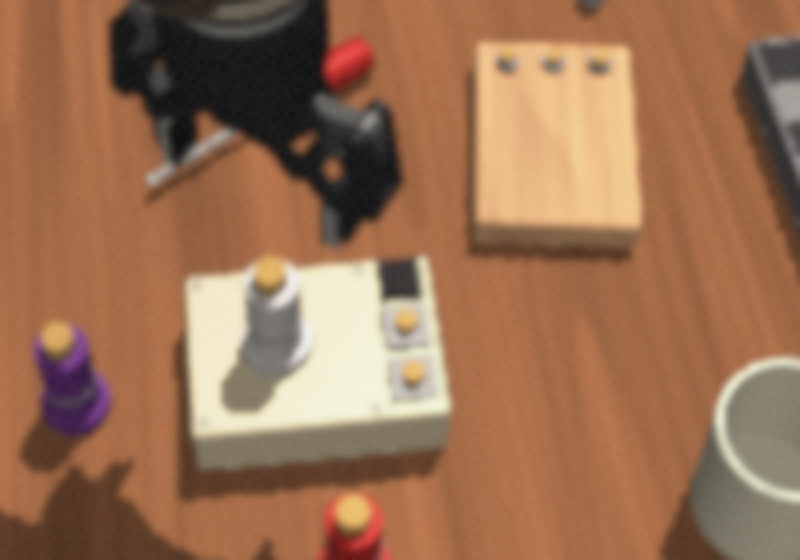

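>>> move_arm(commands=[[0, 0, 0, 3, -1, -30, 0], [0, 0, 0, 3, -1, -60, 0], [0, 0, 0, 3, -1, -85, 0], [0, 0, 0, 3, -1, -105, 0], [0, 0, 0, 3, -1, -118, 0], [0, 0, 0, 3, -1, -123, 0], [0, 0, 0, 3, -1, -123, 0]])

```text
time: 10.25
eef_pos: [0.4158, -0.2528, 0.0317]
tcp_rot: [0.243, 0.664, -0.239, 0.666]
contact_force: [-0.2, -0.8, 0.4]
opening: 1.0
```

```bash
python3 st.py; python3 look.py side 9 200 340 240 350
```

```text
t 10.25 tcp [ 415.8 -252.8   31.7] down [ 0.005  0.005 -1.   ] jaw deg -39.9 q [-0.76  0.09  2.15  0.01  0.9  -0.07] F [-0.2 -0.8  0.4] open 1.0
scale 5.454545454545454
```

View pics/side9.png

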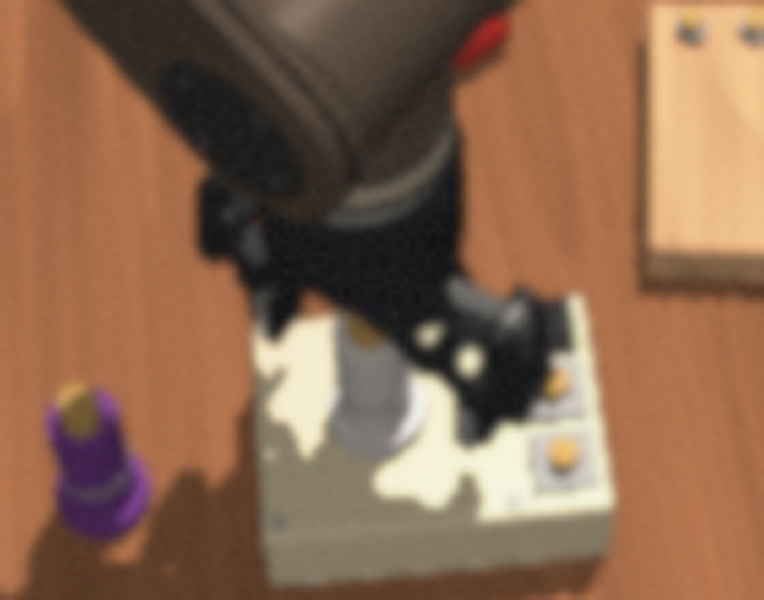

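>>> move_arm(commands=[[0, 0, 0, -1, -2, 0, 0], [0, 0, 0, -1, -2, 0, 255], [0, 0, 0, -1, -2, 0, 255], [0, 0, 0, -1, -2, 0, 255], [0, 0, 0, -1, -2, 0, 255], [0, 0, 0, -1, -2, 0, 255], [0, 0, 0, -1, -2, 0, 255], [0, 0, 0, -1, -2, 0, 255], [0, 0, 0, -1, -2, 0, 255], [0, 0, 0, -1, -2, 0, 255]])

```text
time: 11.3
eef_pos: [0.4154, -0.2557, 0.0329]
tcp_rot: [0.243, 0.663, -0.239, 0.667]
contact_force: [-0.9, 0.6, 4.9]
opening: 0.338
```

```bash
python3 st.py; python3 look.py side 10 200 340 240 350
```

```text
t 11.3 tcp [ 415.4 -255.7   32.9] down [ 0.007  0.003 -1.   ] jaw deg -39.9 q [-0.76  0.09  2.15  0.01  0.9  -0.07] F [-0.9  0.6  4.9] open 0.338
scale 5.454545454545454
```

View pics/side10.png

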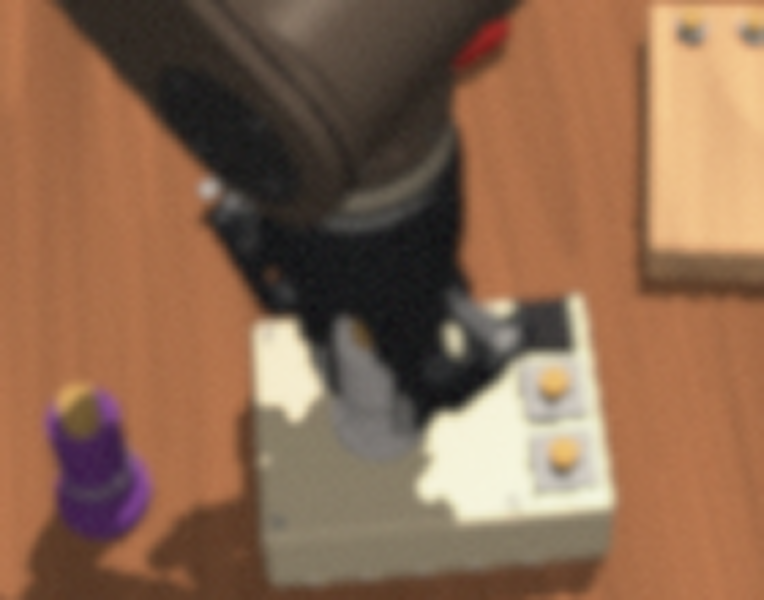

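>>> move_arm(commands=[[0, 0, 0, 0, 0, 15, 255], [0, 0, 0, 0, 0, 40, 255], [0, 0, 0, 0, 0, 70, 255], [0, 0, 0, 15, 9, 90, 255], [0, 0, 0, 45, 28, 90, 255], [0, 0, 0, 75, 47, 90, 255], [0, 0, 0, 105, 66, 80, 255], [0, 0, 0, 135, 84, 65, 255], [0, 0, 0, 165, 103, 45, 255], [0, 0, 0, 184, 115, 25, 255], [0, 0, 0, 184, 115, 5, 255], [0, 0, 0, 184, 115, 0, 255]])

```text
time: 12.55
eef_pos: [0.5966, -0.1387, 0.0283]
tcp_rot: [0.243, 0.666, -0.239, 0.664]
contact_force: [-0.0, 0.0, -1.5]
opening: 0.339
```

>>> move_arm(commands=[[0, 0, 0, 0, 0, 0, 255], [0, 0, 0, 0, 0, 0, 255]])

```text
time: 12.75
eef_pos: [0.5957, -0.1387, 0.0277]
tcp_rot: [0.243, 0.666, -0.239, 0.663]
contact_force: [0.8, -0.3, -1.9]
opening: 0.34
```

```bash
python3 st.py; python3 look.py side 11 280 400 200 310
```

```text
t 12.75 tcp [ 595.7 -138.7   27.7] down [-0.002  0.007 -1.   ] jaw deg -39.8 q [-0.4   0.35  1.85  0.01  0.95  0.29] F [ 0.8 -0.3 -1.9] open 0.34
scale 5.454545454545454
```

View pics/side11.png

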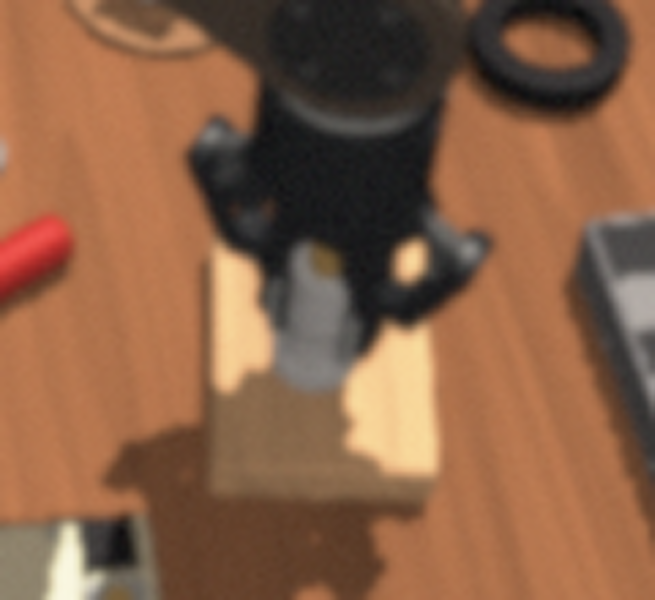

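>>> move_arm(commands=[[-0.006, 0, 0, 3, -2, -4, 255], [-0.006, 0, 0, 3, -2, -8, 255], [-0.006, 0, 0, 3, -2, -11, 255], [-0.006, 0, 0, 3, -2, -12, 255], [-0.006, 0, 0, 3, -2, -12, 255]])

```text
time: 13.3
eef_pos: [0.5992, -0.141, 0.0163]
tcp_rot: [0.241, 0.665, -0.241, 0.664]
contact_force: [0.4, 0.4, -2.1]
opening: 0.341
```

>>> move_arm(commands=[[0, 0, 0, 0, 0, -1, 255], [0, 0, 0, 0, 0, -2, 255], [0, 0, 0, 0, 0, -3, 255], [0, 0, 0, 0, 0, -3, 255]])

```text
time: 13.7
eef_pos: [0.5991, -0.1409, 0.0132]
tcp_rot: [0.241, 0.665, -0.241, 0.664]
contact_force: [0.8, 0.6, -1.9]
opening: 0.339
```

>>> move_arm(commands=[[0, 0, 0, 0, 0, -1, 255], [0, 0, 0, 0, 0, -2, 255], [0, 0, 0, 0, 0, -2, 255]])

```text
time: 14.0
eef_pos: [0.5995, -0.1412, 0.0131]
tcp_rot: [0.241, 0.665, -0.241, 0.664]
contact_force: [-3.7, 0.6, 7.2]
opening: 0.339
```

Contact. Release and go up.

>>> move_arm(commands=[[0, 0, 0, 0, 0, 0, 0], [0, 0, 0, 0, 0, 0, 0], [0, 0, 0, 0, 0, 0, 0], [0, 0, 0, 0, 0, 0, 0], [0, 0, 0, 0, 0, 0, 0], [0, 0, 0, 0, 0, 0, 0], [0, 0, 0, 0, 0, 20, 0], [0, 0, 0, 0, 0, 60, 0], [0, 0, 0, 0, 0, 100, 0], [0, 0, 0, 0, 0, 140, 0], [0, 0, 0, 0, 0, 150, 0]])

```text
time: 15.1
eef_pos: [0.6026, -0.1424, 0.1695]
tcp_rot: [0.241, 0.662, -0.241, 0.668]
contact_force: [0.5, 0.2, 0.9]
opening: 0.998
```

```bash
python3 st.py; python3 look.py side 12 200 420 100 340
```

```text
t 15.1 tcp [ 602.6 -142.4  169.5] down [ 0.009 -0.004 -1.   ] jaw deg -39.8 q [-0.4   0.19  1.76 -0.    1.19  0.3 ] F [0.5 0.2 0.9] open 0.998
scale 2.5
```

View pics/side12.png

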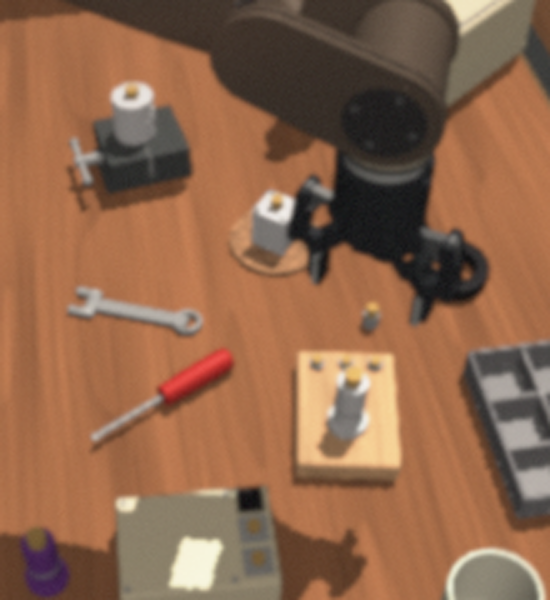

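>>> move_arm(commands=[[0, 0, 0, -15, 40, 0, 0], [0, 0, 0, -30, 80, 0, 0], [0, 0, 0, -46, 120, 0, 0], [0, 0, 0, -61, 160, 0, 0], [0, 0, 0, -76, 200, 0, 0], [0, 0, 0, -92, 240, 0, 0], [0, 0, 0, -107, 280, 0, 0], [0, 0, 0, -122, 320, 0, 0], [0, 0, 0, -138, 360, 0, 0], [0, 0, 0, -153, 400, 0, 0], [0, 0, 0, -165, 430, 0, 0], [0, 0, 0, -168, 440, 0, 0]])

```text
time: 16.35
eef_pos: [0.4318, 0.2996, 0.1667]
tcp_rot: [0.239, 0.663, -0.241, 0.667]
contact_force: [0.2, -0.8, -0.4]
opening: 1.0
```

>>> move_arm(commands=[[0, 0, 0, 0, 0, 0, 0], [0, 0, 0, 0, 0, 0, 0]])

```text
time: 16.55
eef_pos: [0.4314, 0.2988, 0.1653]
tcp_rot: [0.238, 0.664, -0.241, 0.667]
contact_force: [-0.7, -1.2, 0.4]
opening: 1.0
```

```bash
python3 st.py; python3 look.py side 13 180 400 90 340; python3 look.py top 13 140 420 130 300;python3 - <<'E'
from m import *
c=dict(np.load("top13.npz")); W,r=cloud(c); s=dict(np.load("side13.npz")); Ws,rs=cloud(s)
for WW,n in((W,"t"),(Ws,"s")):
    for nm,z,x,y,h in (("att barrel top",.093,.599,-.141,.005),("kit",.025,.604,-.121,.09),("load body",.111,.435,.298,.04),("box",.045,.434,-.256,.09),("vise",.055,.44,.294,.07),("filt",.058,.58,.138,.04)):
        m=(abs(WW[...,2]-z)<.006)&(abs(WW[...,0]-x)<max(h,.03))&(abs(WW[...,1]-y)<max(h,.03)); 
        if m.sum()>10: q=cv2.minAreaRect((WW[m][:,:2]*1000).astype(np.float32)); print(n,nm,m.sum(),np.round(q[0],1),np.round(q[1],1),round(q[2],1))
E
```

```text
t 16.55 tcp [431.4 298.8 165.3] down [ 0.002 -0.006 -1.   ] jaw deg -39.6 q [ 0.42 -0.01  1.98 -0.01  1.17  1.11] F [-0.7 -1.2  0.4] open 1.0
scale 2.4
scale 2.857142857142857
t att barrel top 62 [ 598.4 -140.1] [26.7 28. ] 88.6
t kit 1467 [ 602.6 -119.7] [140.3 101.8] 78.6
t load body 96 [436.1 286.6] [41.8 18.3] 11.8
t box 1727 [ 434.7 -255.5] [102.3 138.2] 87.4
t vise 550 [442.5 279.7] [99.  58.5] 10.7
t filt 216 [578.7 140.6] [43.6 42.7] 49.7
s att barrel top 69 [ 597.2 -146.1] [23.7 27.3] 49.9
s kit 1462 [ 604.3 -123.5] [142.3  97.9] 78.8
s load body 139 [435.3 298.2] [53.3 44.8] 84.2
s box 2434 [ 434.8 -257.6] [102.3 141.3] 86.6
s vise 514 [441.9 291.7] [101.6  94.1] 9.3
s filt 161 [581.6 137. ] [45.9 41.8] 52.3
```

View pics/side13.png

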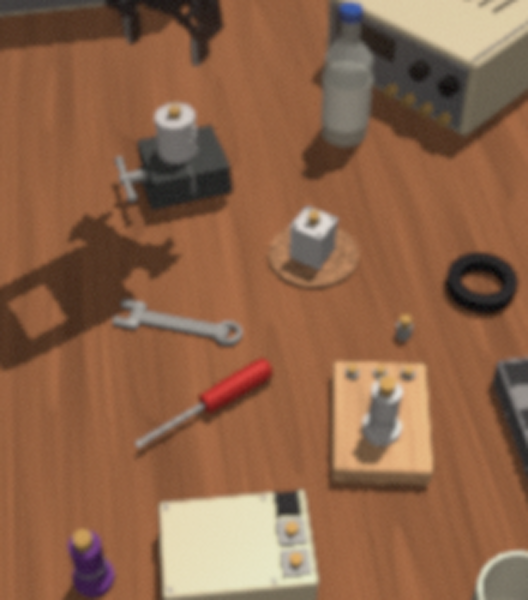

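>>> move_arm(commands=[[0, 0, 0, 3, -1, -30, 0], [0, 0, 0, 3, -1, -60, 0], [0, 0, 0, 3, -1, -85, 0], [0, 0, 0, 3, -1, -105, 0], [0, 0, 0, 3, -1, -120, 0], [0, 0, 0, 3, -1, -127, 0], [0, 0, 0, 3, -1, -127, 0]])

```text
time: 17.35
eef_pos: [0.435, 0.2967, 0.0383]
tcp_rot: [0.239, 0.664, -0.242, 0.666]
contact_force: [0.3, -0.2, -0.3]
opening: 1.004
```

```bash
python3 st.py; python3 look.py side 14 200 320 90 200
```

```text
t 17.35 tcp [435.  296.7  38.3] down [ 0.002 -0.006 -1.   ] jaw deg -39.8 q [ 0.41  0.17  2.05 -0.01  0.92  1.11] F [ 0.3 -0.2 -0.3] open 1.004
scale 5.454545454545454
```

View pics/side14.png

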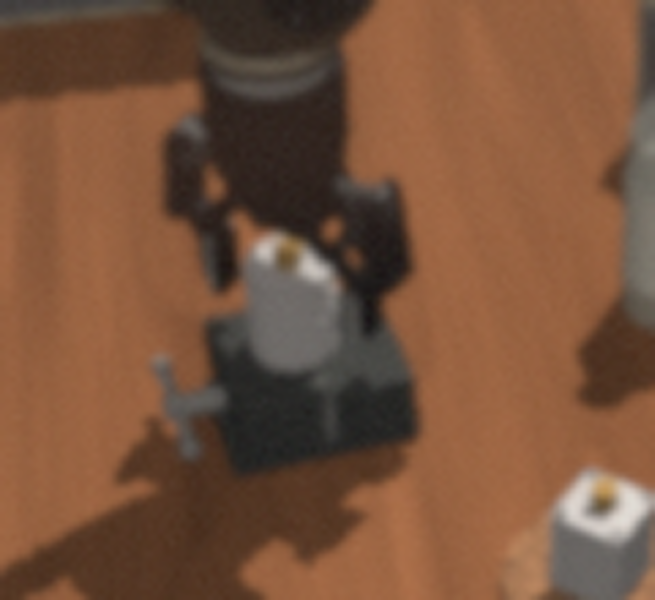

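>>> move_arm(commands=[[-0.006, 0, 0, 0, 0, 0, 0], [0.006, 0, 0, 0, 0, 0, 255], [0.006, 0, 0, 0, 0, 0, 255], [0.006, 0, 0, 0, 0, 0, 255], [0.006, 0, 0, 0, 0, 0, 255], [0.006, 0, 0, 0, 0, 0, 255], [0.006, 0, 0, 0, 0, 0, 255], [0.006, 0, 0, 0, 0, 0, 255], [0.006, 0, 0, 0, 0, 0, 255]])

```text
time: 18.3
eef_pos: [0.4363, 0.2975, 0.0402]
tcp_rot: [0.241, 0.664, -0.239, 0.666]
contact_force: [-1.0, -0.7, 6.0]
opening: 0.57
```

```bash
python3 st.py; python3 look.py side 15 200 320 90 200
```

```text
t 18.3 tcp [436.3 297.5  40.2] down [ 0.005  0.001 -1.   ] jaw deg -39.7 q [ 0.41  0.16  2.05 -0.    0.92  1.1 ] F [-1.  -0.7  6. ] open 0.57
scale 5.454545454545454
```

View pics/side15.png

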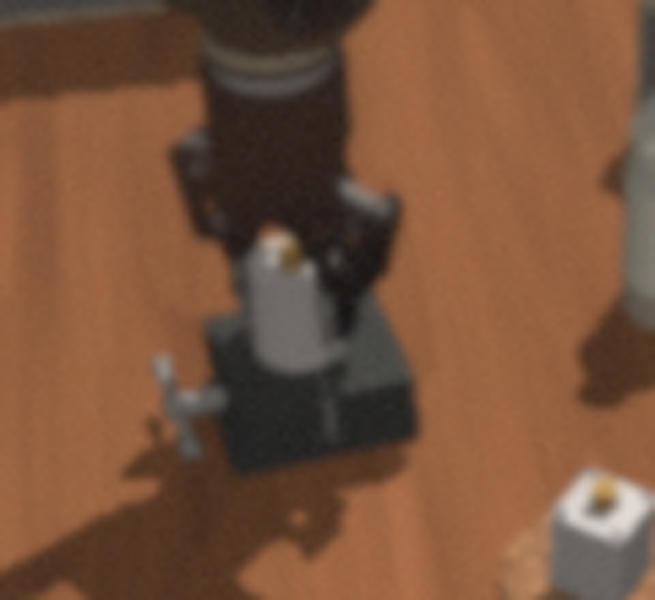

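>>> move_arm(commands=[[0, 0, 0, 0, 0, 20, 255], [0, 0, 0, 0, 0, 50, 255], [0, 0, 0, 0, 0, 85, 255], [0, 0, 0, 15, -20, 110, 255], [0, 0, 0, 35, -55, 110, 255], [0, 0, 0, 55, -90, 110, 255], [0, 0, 0, 72, -127, 110, 255], [0, 0, 0, 85, -165, 110, 255], [0, 0, 0, 93, -205, 110, 255], [0, 0, 0, 96, -245, 110, 255], [0, 0, 0, 96, -285, 110, 255], [0, 0, 0, 92, -310, 110, 255]])

```text
time: 19.55
eef_pos: [0.5275, -0.015, 0.1488]
tcp_rot: [0.242, 0.664, -0.24, 0.666]
contact_force: [0.4, -0.3, -1.4]
opening: 0.573
```

```bash
python3 st.py
```

```text
t 19.55 tcp [527.5 -15.  148.8] down [ 0.003  0.001 -1.   ] jaw deg -39.8 q [-0.22  0.01  1.99  0.    1.14  0.47] F [ 0.4 -0.3 -1.4] open 0.573
```

>>> move_arm(commands=[[0, 0, 0, -14, -32, 0, 255], [0, 0, 0, -30, -66, 0, 255], [0, 0, 0, -47, -101, 0, 255], [0, 0, 0, -63, -136, 0, 255], [0, 0, 0, -80, -171, 0, 255], [0, 0, 0, -96, -206, 0, 255], [0, 0, 0, -108, -230, -15, 255], [0, 0, 0, -113, -240, -40, 255], [0, 0, 0, -113, -240, -70, 255], [0, 0, 0, -113, -240, -95, 255], [0, 0, 0, -113, -240, -105, 255], [0, 0, 0, -113, -240, -105, 255]])

```text
time: 20.75
eef_pos: [0.4129, -0.2535, 0.0415]
tcp_rot: [0.242, 0.666, -0.239, 0.664]
contact_force: [-0.1, 0.6, -1.7]
opening: 0.571
```

```bash
python3 st.py; python3 look.py side 16 200 340 240 350
```

```text
t 20.75 tcp [ 412.9 -253.5   41.5] down [-0.001  0.005 -1.   ] jaw deg -39.8 q [-0.76  0.07  2.15  0.    0.92 -0.07] F [-0.1  0.6 -1.7] open 0.571
scale 5.454545454545454
```

View pics/side16.png

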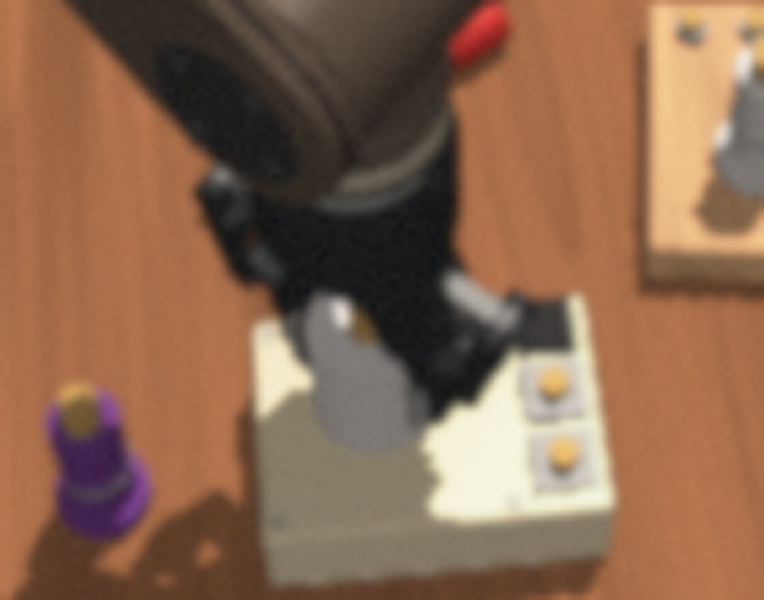

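>>> move_arm(commands=[[-0.004, 0, 0, 2, -2, -4, 255], [-0.004, 0, 0, 2, -2, -8, 255], [-0.004, 0, 0, 2, -2, -10, 255], [-0.004, 0, 0, 2, -2, -10, 255]])

```text
time: 21.2
eef_pos: [0.4162, -0.2564, 0.0333]
tcp_rot: [0.24, 0.664, -0.241, 0.666]
contact_force: [-1.0, -0.3, -1.6]
opening: 0.572
```

>>> move_arm(commands=[[0, 0, 0, 0, 0, -1, 255], [0, 0, 0, 0, 0, -2, 255], [0, 0, 0, 0, 0, -2, 255]])

```text
time: 21.5
eef_pos: [0.4161, -0.2564, 0.0313]
tcp_rot: [0.24, 0.664, -0.241, 0.665]
contact_force: [-0.7, 0.2, -2.2]
opening: 0.57
```

>>> move_arm(commands=[[0, 0, 0, -1, 1, -1, 255], [0, 0, 0, -1, 1, -2, 255], [0, 0, 0, -1, 1, -2, 255]])

```text
time: 21.8
eef_pos: [0.4152, -0.2555, 0.0302]
tcp_rot: [0.24, 0.664, -0.241, 0.665]
contact_force: [-2.0, 1.4, 4.6]
opening: 0.577
```

Contact. Release and go up.

>>> move_arm(commands=[[0, 0, 0, 0, 0, 0, 0], [0, 0, 0, 0, 0, 0, 0], [0, 0, 0, 0, 0, 0, 0], [0, 0, 0, 0, 0, 0, 0], [0, 0, 0, 0, 0, 0, 0], [0, 0, 0, 0, 0, 20, 0], [0, 0, 0, 0, 0, 60, 0], [0, 0, 0, 0, 0, 100, 0], [0, 0, 0, 0, 0, 130, 0], [0, 0, 0, 0, 0, 130, 0]])

```text
time: 22.8
eef_pos: [0.4178, -0.2579, 0.166]
tcp_rot: [0.239, 0.661, -0.243, 0.669]
contact_force: [0.4, 0.4, 0.5]
opening: 0.997
```

```bash
python3 st.py
```

```text
t 22.8 tcp [ 417.8 -257.9  166. ] down [ 0.009 -0.009 -1.   ] jaw deg -39.8 q [-0.76 -0.1   2.06 -0.    1.16 -0.07] F [0.4 0.4 0.5] open 0.997
```

>>> move_arm(commands=[[0, 0, 0, 16, 40, -5, 0], [0, 0, 0, 32, 79, -5, 0], [0, 0, 0, 48, 119, -5, 0], [0, 0, 0, 65, 158, -5, 0], [0, 0, 0, 81, 198, -5, 0], [0, 0, 0, 97, 238, -5, 0], [0, 0, 0, 113, 277, -5, 0], [0, 0, 0, 130, 317, -5, 0], [0, 0, 0, 146, 357, -5, 0], [0, 0, 0, 158, 386, -5, 0], [0, 0, 0, 162, 396, -5, 0], [0, 0, 0, 162, 396, -5, 0]])

```text
time: 24.0
eef_pos: [0.5794, 0.139, 0.1596]
tcp_rot: [0.238, 0.662, -0.242, 0.669]
contact_force: [-0.2, 0.1, -0.6]
opening: 1.001
```

```bash
python3 st.py; python3 look.py side 17 180 400 90 360
```

```text
t 24.0 tcp [579.4 139.  159.6] down [ 0.007 -0.009 -1.   ] jaw deg -39.7 q [ 0.07  0.15  1.82 -0.01  1.16  0.77] F [-0.2  0.1 -0.6] open 1.001
scale 2.2222222222222223
```

View pics/side17.png

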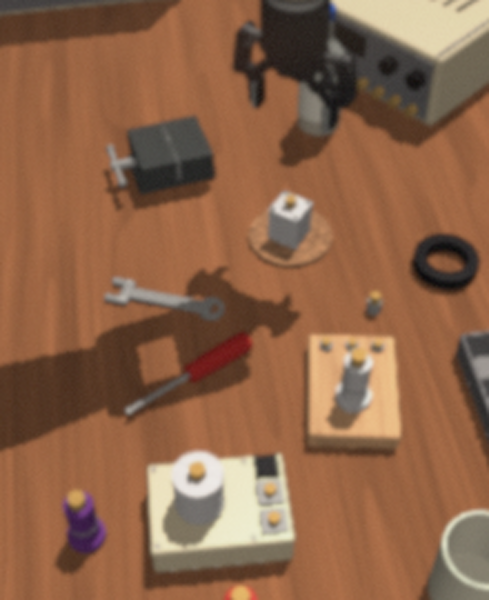

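>>> move_arm(commands=[[0.009, 0.007, 0, 0, -1, -40, 0], [0.009, 0.007, 0, 0, -1, -80, 0], [0.009, 0.007, 0, 0, -1, -115, 0], [0.009, 0.007, 0, 0, -1, -145, 0], [0.009, 0.007, 0, 0, -1, -160, 0], [0.009, 0.007, 0, 0, -1, -168, 0], [0.009, 0.007, 0, 0, -1, -168, 0], [0.009, 0.007, 0, 0, -1, -168, 0]])

```text
time: 24.85
eef_pos: [0.5805, 0.1366, -0.0066]
tcp_rot: [0.241, 0.664, -0.24, 0.666]
contact_force: [-0.2, -1.0, 0.4]
opening: 0.999
```

```bash
python3 st.py; python3 look.py side 18 260 360 130 220
```

```text
t 24.85 tcp [580.5 136.6  -6.6] down [ 0.002 -0.001 -1.   ] jaw deg -39.8 q [ 0.06  0.37  1.89 -0.    0.87  0.76] F [-0.2 -1.   0.4] open 0.999
scale 6.666666666666667
```

View pics/side18.png

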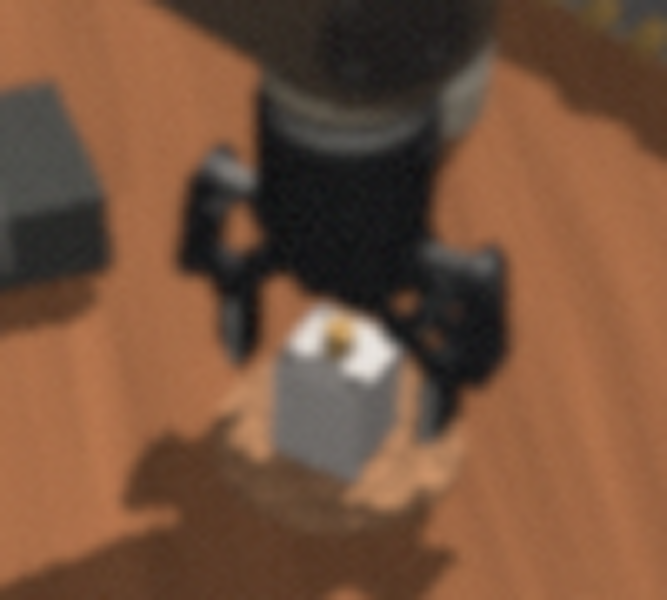

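>>> move_arm(commands=[[0, 0, 0, -1, 1, -2, 0], [0, 0, 0, -1, 1, -2, 255], [0, 0, 0, -1, 1, -2, 255], [0, 0, 0, -1, 1, -2, 255], [0, 0, 0, -1, 1, -2, 255], [0, 0, 0, -1, 1, -2, 255], [0, 0, 0, -1, 1, -2, 255], [0, 0, 0, -1, 1, -2, 255], [0, 0, 0, -1, 1, -2, 255]])

```text
time: 25.8
eef_pos: [0.5801, 0.1379, -0.0078]
tcp_rot: [0.241, 0.664, -0.24, 0.666]
contact_force: [0.4, 0.8, 3.5]
opening: 0.49
```

```bash
python3 st.py
```

```text
t 25.8 tcp [580.1 137.9  -7.8] down [ 0.004 -0.    -1.   ] jaw deg -39.7 q [ 0.06  0.37  1.9  -0.    0.87  0.76] F [0.4 0.8 3.5] open 0.49
```

>>> move_arm(commands=[[0, 0, 0, 0, 0, 15, 255], [0, 0, 0, 0, 0, 45, 255], [0, 0, 0, 0, 0, 80, 255], [0, 0, 0, -10, 10, 105, 255], [0, 0, 0, -35, 39, 110, 255], [0, 0, 0, -62, 69, 110, 255], [0, 0, 0, -89, 99, 110, 255], [0, 0, 0, -116, 129, 105, 255], [0, 0, 0, -134, 150, 90, 255], [0, 0, 0, -139, 156, 70, 255], [0, 0, 0, -139, 156, 60, 255], [0, 0, 0, -139, 156, 60, 255]])

```text
time: 27.0
eef_pos: [0.4393, 0.2929, 0.0502]
tcp_rot: [0.239, 0.665, -0.241, 0.665]
contact_force: [0.2, -0.3, -2.1]
opening: 0.483
```

```bash
python3 st.py; python3 look.py side 19 200 320 90 200
```

```text
t 27.0 tcp [439.3 292.9  50.2] down [-0.    -0.003 -1.   ] jaw deg -39.7 q [ 0.4   0.15  2.04 -0.    0.95  1.09] F [ 0.2 -0.3 -2.1] open 0.483
scale 5.454545454545454
```

View pics/side19.png

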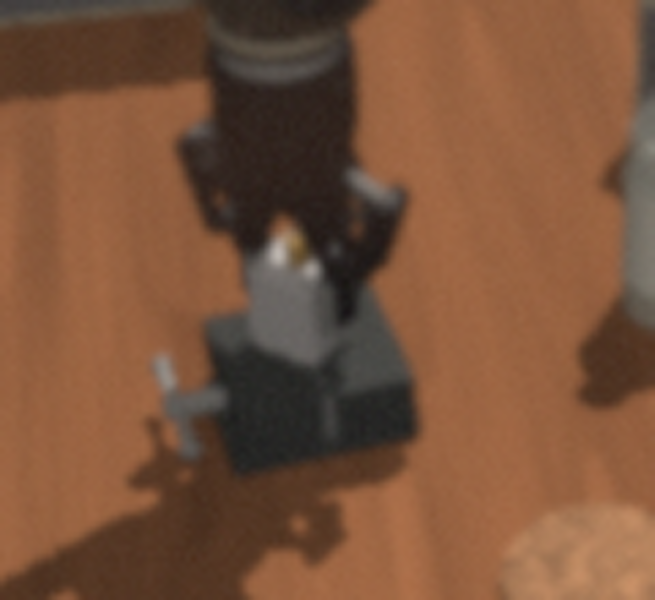

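>>> move_arm(commands=[[0, 0, 0, 2, 0, -3, 255], [0, 0, 0, 2, 0, -6, 255], [0, 0, 0, 2, 0, -7, 255], [0, 0, 0, 2, 0, -7, 255], [0, 0, 0, 2, 0, -7, 255]])

```text
time: 27.55
eef_pos: [0.443, 0.2931, 0.0447]
tcp_rot: [0.24, 0.664, -0.241, 0.666]
contact_force: [-0.3, -0.4, -3.4]
opening: 0.488
```

```bash
python3 st.py; python3 look.py top 20 140 420 130 300
python3 - <<'E'
from m import *
for f,z in (("side17",.055),("top20",.055)):
  c=dict(np.load(f+".npz")); WW,r=cloud(c)
  m=(abs(WW[...,2]-z)<.004)&(abs(WW[...,0]-.44)<.07)&(abs(WW[...,1]-.294)<.06); q=cv2.minAreaRect((WW[m][:,:2]*1000).astype(np.float32)); print(f,m.sum(),q)
E
```

```text
t 27.55 tcp [443.  293.1  44.7] down [ 0.002 -0.001 -1.   ] jaw deg -39.8 q [ 0.39  0.16  2.04 -0.    0.93  1.09] F [-0.3 -0.4 -3.4] open 0.488
scale 2.857142857142857
side17 628 ((441.778076171875, 293.2032470703125), (101.35448455810547, 95.95177459716797), 9.268265724182129)
top20 214 ((445.1590881347656, 262.4495849609375), (98.21343994140625, 21.486907958984375), 8.925736427307129)
```

>>> move_arm(commands=[[0, 0, 0, -1, 0, -1, 255], [0, 0, 0, -1, 0, -2, 255], [0, 0, 0, -1, 0, -3, 255], [0, 0, 0, -1, 0, -3, 255]])

```text
time: 28.0
eef_pos: [0.4417, 0.2931, 0.0415]
tcp_rot: [0.24, 0.664, -0.241, 0.666]
contact_force: [-0.3, -0.3, -2.6]
opening: 0.484
```

>>> move_arm(commands=[[0, 0, 0, 0, 0, -1, 255], [0, 0, 0, 0, 0, -1, 255]])

```text
time: 28.2
eef_pos: [0.4419, 0.2932, 0.0411]
tcp_rot: [0.24, 0.664, -0.241, 0.666]
contact_force: [-2.0, -1.5, 2.3]
opening: 0.487
```

Contact. Release, go up and move clear.

>>> move_arm(commands=[[0, 0, 0, 0, 0, 0, 0], [0, 0, 0, 0, 0, 0, 0], [0, 0, 0, 0, 0, 0, 0], [0, 0, 0, 0, 0, 0, 0], [0, 0, 0, 0, 0, 0, 0], [0, 0, 0, 0, 0, 20, 0], [0, 0, 0, 0, 0, 60, 0], [0, 0, 0, 0, 0, 100, 0], [0, 0, 0, 0, 0, 140, 0], [0, 0, 0, 20, -40, 150, 0], [0, 0, 0, 40, -85, 150, 0], [0, 0, 0, 60, -130, 150, 0]])

```text
time: 29.4
eef_pos: [0.5028, 0.1622, 0.1923]
tcp_rot: [0.24, 0.663, -0.24, 0.667]
contact_force: [1.4, 1.0, -1.4]
opening: 1.0
```

>>> move_arm(commands=[[0, 0, 0, 10, -40, 0, 0], [0, 0, 0, 20, -80, 0, 0], [0, 0, 0, 30, -120, 0, 0], [0, 0, 0, 35, -140, 0, 0], [0, 0, 0, 35, -140, 0, 0]])

```text
time: 29.9
eef_pos: [0.5383, 0.0197, 0.1923]
tcp_rot: [0.241, 0.663, -0.241, 0.666]
contact_force: [-0.5, 0.9, -0.0]
opening: 0.997
```

```bash
python3 st.py; python3 look.py side 21 180 400 90 360; python3 look.py top 21 140 420 130 300
python3 - <<'E'
from m import *
c=dict(np.load("top21.npz")); W,r=cloud(c); s=dict(np.load("side21.npz")); Ws,rs=cloud(s)
for WW,n in((W,"t"),(Ws,"s")):
    for nm,z,x,y,h in (("att barrel",.093,.599,-.142,.03),("kit",.025,.604,-.121,.09),("load body",.101,.415,-.256,.035),("box",.045,.434,-.256,.09),("filt",.107,.441,.293,.035),("vise",.055,.44,.294,.07)):
        m=(abs(WW[...,2]-z)<.005)&(abs(WW[...,0]-x)<h)&(abs(WW[...,1]-y)<h)
        if m.sum()>10: q=cv2.minAreaRect((WW[m][:,:2]*1000).astype(np.float32)); print(n,nm,m.sum(),round(np.median(WW[m][:,2])*1000,1),np.round(q[0],1),np.round(q[1],1),round(q[2],1))
E
```

```text
t 29.9 tcp [538.3  19.7 192.3] down [ 0.005 -0.002 -1.   ] jaw deg -39.9 q [-0.15 -0.01  1.93 -0.    1.22  0.55] F [-0.5  0.9 -0. ] open 0.997
scale 2.2222222222222223
scale 2.857142857142857
t att barrel 63 94.3 [ 597.7 -139.9] [29.3 27.3] 3.3
t kit 1366 25.5 [ 602.6 -119.7] [140.2 101.7] 78.6
t load body 237 101.4 [ 415.6 -253.8] [47.3 44.6] 88.1
t box 1327 45.7 [ 434.3 -255.5] [101.3 137.8] 87.5
t filt 206 107.9 [440.7 294. ] [41.3 39.4] 51.1
t vise 831 55.8 [440.2 295.1] [99.3 89.5] 10.3
s att barrel 63 93.1 [ 597.3 -145.3] [22.9 27.3] 48.8
s kit 1435 25.5 [ 604.3 -122.3] [144.2  97.5] 79.0
s load body 344 102.3 [ 416.1 -255.5] [49.3 49.1] 58.2
s box 1771 46.0 [ 434.8 -257.5] [101.4 141.4] 86.7
s filt 129 108.0 [442.3 292.1] [44.2 46.2] 54.0
s vise 448 56.2 [441.7 292.2] [101.3  95.8] 9.0
```

View pics/side21.png

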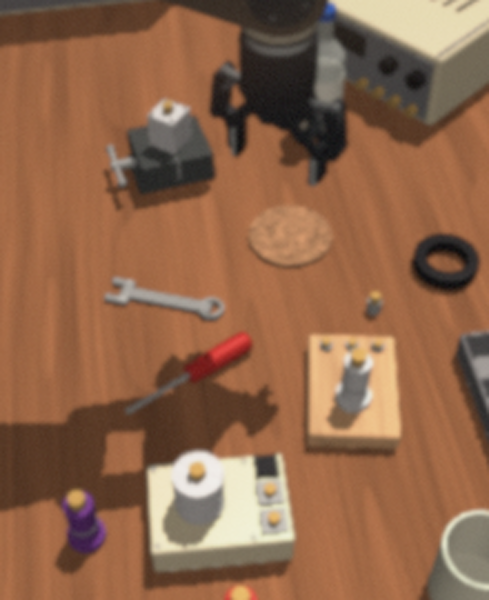

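View pics/top21.png

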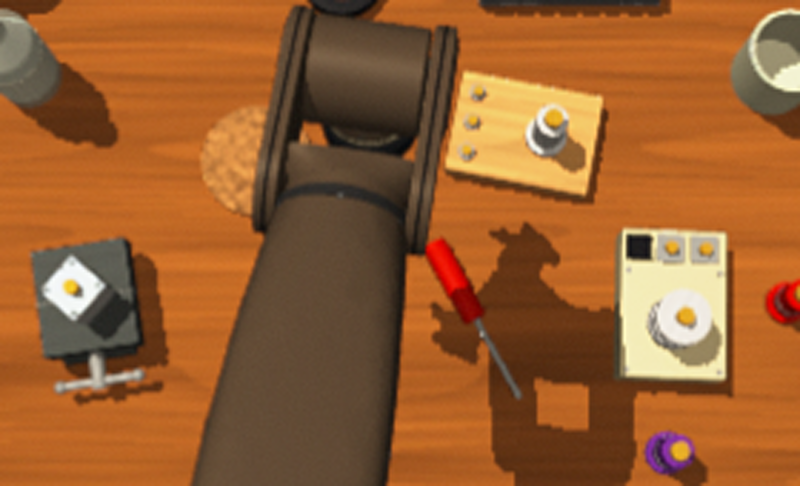

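The side view shows the filter on the vise near (168,130), the attenuator on the kit block near (353,385) and the load on the box near (197,490). All three are upright, the bottle is standing and the gripper is clear.

```bash
python3 -c "
from plant import ctrl
print(ctrl.sign_off())"
```

```text
the job is handed in; nothing more can be done
None
```

The three parts are rearranged and the job is handed in, at about 30 s of the 110 s allowed. I parked the filter on the mat, moved the attenuator to the kit block and the load to the test box, then moved the filter to the vise. I lowered each part until the wrist force showed contact before letting go.

**Last checks:** Averaged over the two cameras, each part is about 1–3 mm from the centre of its spot (the limit is 13 mm). All three look upright, their heights match the surfaces they stand on, the bottle is standing and the gripper was clear.

**What disagreed:**
- **Fingertip height:** The depth images put the fingertips about 28 mm higher than the TCP reading implies. I set grasp heights from the images and found the placing heights by touch.
- **Camera positions:** The two cameras differ by 2–5 mm in y, so I used their average. That average matched the filter's position in the gripper on the mat to within 1 mm.

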